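# Refit the timer knob of a bag sealer and hold it pressed on

### The job

The timer knob of the bag sealer on the table has come off. First bring the timer to zero: pull the sealer's side lever down through its whole stroke and ease it slowly back up, never letting it fly back. Then turn the loose knob so that its D-shaped hole matches the D-shaft on top of the sealer, push it onto the shaft and fully down against the sprung collar, without knocking the other things about, and finish while still holding it pressed down there, so that I can tighten its set screw.

Things in the scene. Friction and masses are not known exactly. Their poses are not given: they have to be found in the camera images.
- lever (a joint): Hinge of the sealer's side lever, rad: 0 = at rest up (a spring holds it there), 0.70 = stroke's end, pulled down. The pull at the grip grows from about 3 N to about 10 N; let go, it snaps back up.
- lever_grip (a point): Middle of the lever's black round grip bar (18 mm thick, 56 mm long, level along the sealer's y, at its left side), 150 mm from the hinge line. At rest the lever slopes 0.55 rad up from the hinge toward the sealer's front (grip 140 mm over the table); at the stroke's end 0.15 rad down (grip 40 mm over it). Pinch it from above, fingers before and behind; it turns easily between them.
- lever_hinge (a point): Point on the lever's hinge line level with the middle of the grip along the bar, 62 mm over the table. Axes as the sealer's: the hinge line is y; pulling takes the grip round it, first forward and down.
- sealer: The bag sealer: grey housing 130 (x) x 120 (y) mm on a dark base plate 150 x 136 mm, deck 80 mm over the table, fixed to the table. Origin under its centre; -x is its front (slot), toward the robot; y to its left, where the lever is; z up. Behind and left of it a raised round stand top (about 0.28 m up) overhangs the table from about x = 0.57 at y = 0.1: keep the gripper's body in front of it.
- shaft_tip (a point): Top centre of the upright steel D-shaft on the sealer's deck (18 mm to the right of its middle), 104 mm over the table. Shaft diameter 18 mm with one flat 3 mm from its axis, 24 mm tall over the deck, uppermost 4 mm tapered. It is rigid and does not turn. The axes: x points from the shaft's axis straight out through the flat, z up.
- collar (a joint): Travel of the round dark sprung collar (34 mm diameter) about the foot of the shaft, m: 0 = up, its top 14 mm over the deck (10 mm under the shaft tip); 0.008 = fully down. Pushing it takes about 4 N at first, 10 N when fully down; it lifts the knob again when the push ends.
- shaft_flat (a point): Point beside the shaft, 20 mm from its axis straight out from the flat, 7 mm over the deck: point knob_flat comes here when the knob is fully home.
- knob: Loose grey knob, 45 mm tall, 70 g, standing hole down. Origin: centre of its underside, z up. Round skirt 48 mm wide, 23 mm tall; D-hole from below 20 mm deep, radius 10.2 mm, flat 4.2 mm from the axis on the +x side. On the skirt a bar grip 46 (x) x 14 (y) mm, from 23 to 45 mm up. A pointer nose sticks out 13 mm beyond the bar's +x end, with a dark line on that end: both over the flat.
- knob_flat (a point): Point at the knob's underside, 20 mm from its axis under the pointer nose (knob's +x).
- jar: Bystander: sweets jar, 70 mm diameter, 90 mm tall, loose; origin under its centre.
- tape: Bystander: roll of tape lying flat, 73 mm diameter, 18 mm tall, loose; origin under its centre.
- ribbon: Bystander: reel of ribbon lying flat, 60 x 78 x 16 mm, loose; origin under its centre.
Not all that is in view belongs to the job. Of the things shaped like the knob, the grey one is meant.

How it is judged:
By the outcome, as a careful person would: the job done as asked, in the order asked, and still so for the second after the job is handed in, while the arm keeps its last pose, push and grip.
It also fails if it takes over 58 s, if anything falls off the work surface, if the arm or the gripper's body presses on something with over 40 N, if the wrist force passes 120 N, or if a joint passes its speed limit or range.

### The arm

A 7-joint arm with a two-finger parallel gripper is mounted at the origin on a cart in front of the work surface, level with it; the furniture and walls round the work are solid. World frame = base frame: x ahead of the robot, y to its left, z up, the work surface at z = 0. Lengths are in m, angles in rad, forces in N, time in s.
With the tool pointing down it reaches from about 0.35 to 0.9 m from the base axis. Payload 8.1 kg.
Tool frame: the origin (TCP) lies midway between the tips of the shut fingers; the grasp point (between the pads) lies 19 mm behind it; z points along the fingers, y is the line along which they close (so a half turn about z gives the same grasp; the last joint's range is limited). The gripper opens to 92 mm and grips with 3 to 60 N. Pads are 19 mm wide; open, the fingers measure 130 mm over their backs; the gripper's body (75 mm by 190 mm) begins 47 mm behind the grasp point.
Start: joints at [-1.4, 0.434, 0.025, 1.573, -0.012, 1.134, -0.075], TCP at [0.169, 0.602, 0.19] pointing down, gripper open.
Joint ranges: [-2.62, 2.62], [-0.44, 2.09], [-1.27, 1.32], [0.08, 2.57], [-1.32, 4.46], [0.12, 2], [-2.74, 2.74]. Speed limits (rad/s): [2.22, 2.22, 3.01, 3.01, 3.14, 3.14, 3.14].

### API

Orientations are given as a rotation vector (axis times angle).
In Python, from cell import arm gives the robot as it stands.
- The arm moves only by the tool carry_out, never from a script. Its arguments are lists of equal length, an entry for each row: "claw": the finger opening in cm, from 0 to 9.18; "delta_pos": the shift along the tool's x, y, z in cm, a list of three; "angular": the turn, a rotation vector about the tool's x, y, z in rad, a list of three. In form: {"claw": [claw, ...], "delta_pos": [[dx, dy, dz], ...], "angular": [[ax, ay, az], ...]}. A call has 1 to 20 rows; each row shifts and turns the commanded pose from where the row before left it, along the tool's axes as they then stand; what a row does not reach is not made up. A row lasts 1/10 s, in which the tool goes at most 50 mm and 8.59 degrees, less where a joint would pass 70% of its speed; a pose out of reach is approached as far as the arm can. A call with a gripper value outside its range is refused whole. The fingers move at their own pace and stop on an object; "force" is the grip in N (left out, the last holds). Time passes only in rows, so rows that do not move let the fingers close. It gives the time, the measured TCP pose, the force, the opening and the grip force at its end, in the units of the state.
- arm.observe(): the state, without advancing time (a new reading comes with each control period).
- arm.get_image(name): name is "scene" or "top" or "wrist"; returns a dict with "frame" (480x640x3 uint8, red, green, blue), "mtx" (3x3 intrinsics, pixels), "dist" ([k1, k2, p1, p2, k3] as OpenCV has them; the pictures are not rectified), "T" (4x4, takes a point from camera to world coordinates). Camera axes: x right, y down, z forward; pixel columns grow to the right and rows downward; lengths in m; the calibration is good to about 2 mm. A picture is of the moment at which its call begins. There is no depth.
- arm.sign_off(): hands the job in; it is judged then, once.
Trained networks look in a picture, given as the dict that the camera call returned (one of the last four; its "shot" number tells which), for a name from the list of things; names that differ only in an ending like _2 or _b are one class to them, and where a whole thing is asked for, a point or a joint stands for the part that bears it (a point fixed in the world has none). Each returns a list of dicts, best first, with "conf" (0 to 1); they miss things now and then, are a little off and sometimes report something else, mostly with a low value. They report only what shows in the picture. A call takes as long as a camera call. They do not tell look-alikes from the thing itself.
- arm.look_for(label, picture): "centre" ([column, row] as shares, 0 to 1, of the picture: columns of its width, rows of its height, amid what is visible of it).
- arm.trace(label, picture): "region" (480x640 bool, what is visible of it) and "centre" ([column, row] as shares, 0 to 1, of the picture: columns of its width, rows of its height, amid what is visible of it).
- arm.place_of(label, picture): "centre" ([column, row] as shares, 0 to 1, of the picture: columns of its width, rows of its height: a listed point, or the origin of a listed thing).
The state is a dict: "clock": time; "joints": joint angles; "dq": joint speeds; "joint_efforts": joint torques, N m; "position": TCP position; "ee_rot": TCP orientation; "force": force on the tool from outside, world axes, zero at the start; "ft_torque": the same for the moment, N m; "width": opening from 0.0 (shut) to 1.0 (fully open); "gripper_force": force on a finger pad.
Only numpy, scipy, OpenCV 4.12 (cv2) and the standard library are available. Lean on these libraries where they do the work, as an engineer would, in place of code of your own. Each camera call takes 0.05 s, during which the arm holds its last target. There are 200 camera calls.

## Working session

There is one attempt and no reset: what is moved stays moved. The work goes in short steps, Python scripts to look and compute and a tool call to move; the robot and the scene stay as the last step left them, time stands still between calls to the robot, and variables do not carry over. Pictures are saved under pics/ and viewed, at most 10 in all, crops included, and the job is handed in when it is done.

Besides the shell and the picture viewer there is one more tool, called after "Call:" by a JSON object that holds its "api" and its "payload", one argument or row to a line. carry_out: Moves the arm, as the interface text tells. Its arguments: {"type":"object","properties":{"claw":{"type":"array","items":{"type":"number"}},"delta_pos":{"type":"array","items":{"type":"array","items":{"type":"number"}}},"angular":{"type":"array","items":{"type":"array","items":{"type":"number"}}},"force":{"type":"number"}},"required":["claw","delta_pos","angular"]}

```bash
mkdir -p pics; ls
cat > h.py <<'E'
import numpy as np, cv2
from cell import arm
from scipy.spatial.transform import Rotation as R
def ray(im,c,share=True):
    p=np.array(c,float)*([640,480] if share else [1,1])
    u=cv2.undistortPoints(p.reshape(1,1,2),np.array(im['mtx']),np.array(im['dist']))[0,0]
    T=np.array(im['T']); d=T[:3,:3]@[u[0],u[1],1.]; return T[:3,3],d
def onz(im,c,z,share=True):
    o,d=ray(im,c,share); return o+d*(z-o[2])/d[2]
def tri(rs):
    A=np.zeros((3,3));b=np.zeros(3)
    for o,d in rs:
        d=d/np.linalg.norm(d);P=np.eye(3)-np.outer(d,d);A+=P;b+=P@o
    x=np.linalg.solve(A,b); return x,[np.linalg.norm(np.cross(x-o,d/np.linalg.norm(d))) for o,d in rs]
def proj(im,p):
    Ti=np.linalg.inv(np.array(im['T'])); r=cv2.Rodrigues(Ti[:3,:3])[0]
    return cv2.projectPoints(np.array(p,float).reshape(-1,1,3),r,Ti[:3,3],np.array(im['mtx']),np.array(im['dist']))[0].reshape(-1,2)
def save(im,n): cv2.imwrite('pics/'+n+'.png',im['frame'][:,:,::-1])
Z=dict(lever_grip=.14,lever_hinge=.062,sealer=0,shaft_tip=.104,shaft_flat=.087,knob=0,knob_flat=0,jar=0,tape=0,ribbon=0)
E
cat > a.py <<'E'
from h import *
ims={n:arm.get_image(n) for n in('scene','top')}
for n,im in ims.items():
    save(im,n+'0'); print(n,np.round(im['T'],3).tolist())
for l in Z:
    for n,im in ims.items():
        for r in arm.place_of(l,im)[:4]:
            c=r['centre']; print(l,n,round(r['conf'],2),np.round(np.array(c)*[640,480],1),np.round(onz(im,c,Z[l]),4))
print(arm.observe())
E
python3 a.py
```

```text
pics
scene [[0.841, -0.377, 0.389, 0.083], [-0.541, -0.574, 0.615, -0.615], [-0.008, -0.727, -0.686, 0.795], [0.0, 0.0, 0.0, 1.0]]
top [[0.014, -0.994, 0.109, 0.361], [-1.0, -0.016, -0.017, -0.004], [0.018, -0.108, -0.994, 1.219], [0.0, 0.0, 0.0, 1.0]]
lever_grip scene 0.68 [361.7 288.2] [ 0.4589 -0.1402  0.14  ]
lever_grip top 0.93 [389.8 261. ] [ 0.4538 -0.145   0.14  ]
lever_hinge scene 0.88 [421.6 300.9] [ 0.5769 -0.1694  0.062 ]
sealer scene 0.84 [423.7 374.4] [ 0.51   -0.2644  0.    ]
sealer top 0.95 [438.  241.5] [ 0.5089 -0.2661  0.    ]
shaft_tip scene 0.68 [438.7 345.2] [ 0.5101 -0.2816  0.104 ]
shaft_tip scene 0.4 [284.3 265.3] [0.3931 0.0113 0.104 ]
shaft_tip top 0.96 [461. 231.] [ 0.5175 -0.2894  0.104 ]
shaft_flat scene 0.94 [447.3 350.4] [ 0.5252 -0.2887  0.087 ]
shaft_flat top 0.62 [460.1 230.4] [ 0.5211 -0.292   0.087 ]
knob scene 0.86 [282.  266.6] [ 0.4336  0.1047 -0.    ]
knob scene 0.63 [334.8 288.6] [ 0.4925 -0.0097  0.    ]
knob top 0.76 [316.3 246.9] [ 0.4932 -0.0084  0.    ]
knob top 0.64 [259.7 272.6] [0.4373 0.1089 0.    ]
knob_flat scene 0.8 [336.2 280.3] 
[... 537 characters left out ...]
ts': array([-1.39961656,  0.43452024,  0.02500115,  1.57320568, -0.01156716,
        1.13401587, -0.07506629]), 'dq': array([ 1.04089794e-04,  8.60488309e-05, -1.36259542e-03, -3.26196993e-04,
        1.46354687e-03, -6.93012167e-06,  3.21945235e-04]), 'joint_efforts': array([ 8.86056387e-04, -6.67682505e+01,  9.84902121e-01, -3.14807153e+01,
       -6.05388405e-02,  3.29062552e-02,  2.11872606e-05]), 'position': array([0.16902313, 0.60171538, 0.19022708]), 'ee_rot': array([ 4.28764337e-01,  3.11215337e+00, -1.03303417e-05]), 'force': array([-0.26984718, -0.16125237, -1.08131802]), 'ft_torque': array([-0.03991149,  0.04081907, -0.03236826]), 'gripper_force': 0.0, 'width': 1.0011505692993967}
```

Run:
```python
import cv2
s=cv2.imread('pics/scene0.png');t=cv2.imread('pics/top0.png')
a=cv2.resize(s[200:430,220:520],(800,600),interpolation=cv2.INTER_CUBIC)
b=cv2.resize(t[150:350,190:500],(800,516),interpolation=cv2.INTER_CUBIC)
cv2.imwrite('pics/c1.png',a);cv2.imwrite('pics/c2.png',b)
```

```text
(no output)
```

View pics/c1.png

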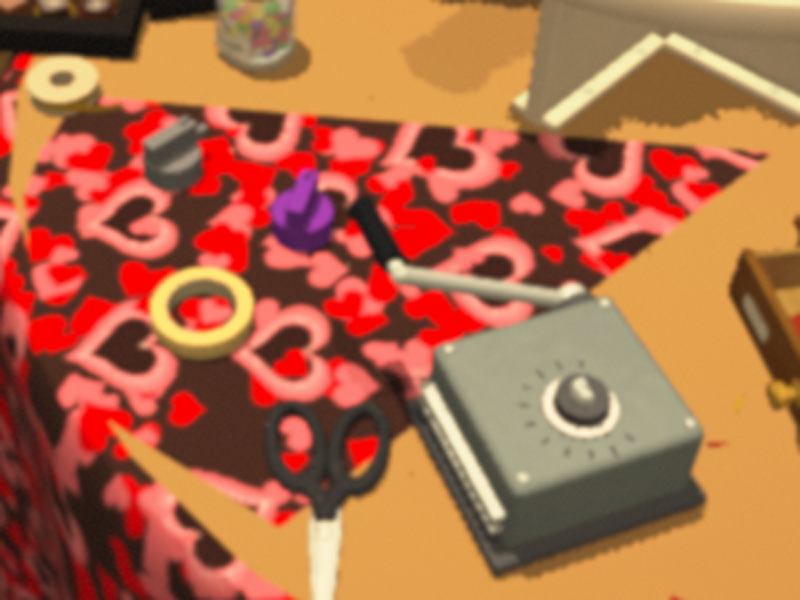

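View pics/c2.png

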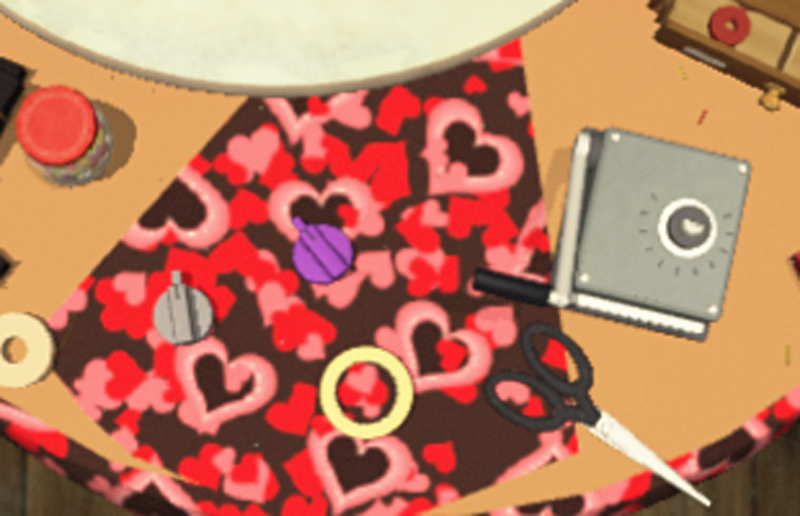

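Candidates for the knob: the grey one at scene (284,263) / top (260,272), the purple one at scene (334,283) / top (315,247). I choose the grey one, at about (0.435, 0.107); the crops confirm it. The sealer's yaw is about -0.21. Next I turn the tool and move toward the lever for a wrist view.

Call:
{"api": "carry_out", "payload": {
  "claw": [9,9,9,9,9,9,9,9,9,9,9],
  "delta_pos": [
    [0,0,-0.7],
    [0,0,-0.7],
    [0,0,-0.7],
    [0,0,-0.7],
    [0,0,-0.7],
    [0,0,-0.7],
    [0,0,-0.7],
    [0,0,-0.7],
    [0,0,-0.7],
    [0,0,-0.7],
    [0,0,-0.7]
  ],
  "angular": [
    [0,0,0.137],
    [0,0,0.137],
    [0,0,0.137],
    [0,0,0.137],
    [0,0,0.137],
    [0,0,0.137],
    [0,0,0.137],
    [0,0,0.137],
    [0,0,0.137],
    [0,0,0.137],
    [0,0,0.137]
  ]
}}

```text
clock: 2.2
position: [0.1689, 0.6017, 0.2675]
ee_rot: [-2.447, -1.97, 0.0]
force: [-0.3, -0.0, 0.0]
width: 0.98
gripper_force: 0.0
```

Call:
{"api": "carry_out", "payload": {
  "claw": [9,9,9,9,9,9,9,9,9,9,9,9,9,9,9,9,9,9,9,9],
  "delta_pos": [
    [-3.4,2.0,0],
    [-3.4,2.0,0],
    [-3.4,2.0,0],
    [-3.4,2.0,0],
    [-3.4,2.0,0],
    [-3.4,2.0,0],
    [-3.4,2.0,0],
    [-3.4,2.0,0],
    [-3.4,2.0,0],
    [-3.4,2.0,0],
    [-3.4,2.0,0],
    [-3.4,2.0,0],
    [-3.4,2.0,0],
    [-3.4,2.0,0],
    [-3.4,2.0,0],
    [-3.4,2.0,0],
    [-3.4,2.0,0],
    [-3.4,2.0,0],
    [-3.4,2.0,0],
    [-3.4,2.0,0]
  ],
  "angular": [
    [0,0,0],
    [0,0,0],
    [0,0,0],
    [0,0,0],
    [0,0,0],
    [0,0,0],
    [0,0,0],
    [0,0,0],
    [0,0,0],
    [0,0,0],
    [0,0,0],
    [0,0,0],
    [0,0,0],
    [0,0,0],
    [0,0,0],
    [0,0,0],
    [0,0,0],
    [0,0,0],
    [0,0,0],
    [0,0,0]
  ]
}}

```text
clock: 4.2
position: [0.4109, -0.125, 0.2712]
ee_rot: [-2.429, -1.983, -0.008]
force: [-1.5, 2.8, 1.3]
width: 0.98
gripper_force: 0.0
```

```bash
cat > b.py <<'E'
import sys
from h import *
im=arm.get_image('wrist'); save(im,sys.argv[1]); print(np.round(im['T'],3).tolist())
for l in sys.argv[2:]:
    for r in arm.place_of(l,im)[:3]:
        c=r['centre']; print(l,round(r['conf'],2),np.round(np.array(c)*[640,480],1),np.round(onz(im,c,Z[l]),4))
o=arm.observe(); M=R.from_rotvec(o['ee_rot']).as_matrix()
print(o['clock'],o['position'],'yaw y',np.arctan2(M[1,1],M[0,1]),M[:,2],o['joints'],o['force'])
E
python3 b.py w1 lever_grip lever_hinge sealer shaft_tip shaft_flat knob
```

```text
[[0.98, -0.194, -0.051, 0.426], [-0.201, -0.948, -0.246, -0.059], [-0.001, 0.252, -0.968, 0.466], [0.0, 0.0, 0.0, 1.0]]
lever_grip 0.97 [375.9 219.7] [ 0.4588 -0.1404  0.14  ]
sealer 0.85 [425.5 289.1] [ 0.5162 -0.2694  0.    ]
knob 0.9 [364.9  59.9] [ 0.4901 -0.0073  0.    ]
4.55 [ 0.40861916 -0.12562882  0.26997427] yaw y -0.21010648240198143 [-0.00419761  0.00386212 -0.99998373] [-1.1168281  -0.05677921  1.30406182  1.94721688  0.05522078  1.21470392
 -0.04281632] [ 0.06112888  0.16885642 -0.41327883]
```

Call:
{"api": "carry_out", "payload": {
  "claw": [8,6.5,6,6],
  "delta_pos": [
    [-0.1,1.3,1.3],
    [-0.1,1.3,1.3],
    [-0.1,1.3,1.3],
    [-0.1,1.3,1.3]
  ],
  "angular": [
    [0,0,0],
    [0,0,0],
    [0,0,0],
    [0,0,0]
  ]
}}

```text
clock: 4.95
position: [0.4592, -0.1396, 0.2174]
ee_rot: [-2.436, -1.974, 0.001]
force: [-0.2, -0.3, 0.4]
width: 0.69
gripper_force: 0.0
```

```bash
python3 b.py w2 lever_grip lever_hinge shaft_tip
```

```text
[[0.978, -0.2, -0.057, 0.476], [-0.208, -0.946, -0.25, -0.073], [-0.004, 0.256, -0.967, 0.412], [0.0, 0.0, 0.0, 1.0]]
lever_grip 0.58 [309.3 232. ] [ 0.4572 -0.1413  0.14  ]
shaft_tip 0.91 [410.4 373. ] [ 0.5108 -0.2846  0.104 ]
5.15 [ 0.45819238 -0.14053757  0.21831456] yaw y -0.2104191918970639 [-0.00443144  0.00294494 -0.99998584] [-0.7422488   0.2918842   1.19505087  1.92748555 -0.30165751  1.12790374
  0.36142055] [-0.07474758 -1.03899361  0.62880523]
```

View pics/w2.png

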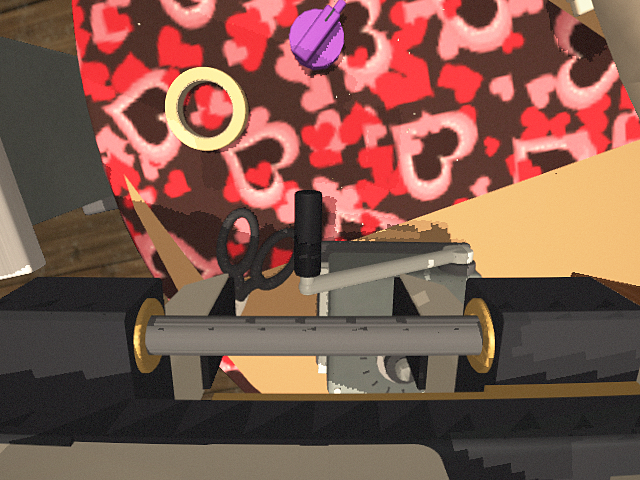

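The wrist view shows the bar at column 308, rows 190–275, lined up with the tool and midway between the fingers. The shaft is at (410,373).

Call:
{"api": "carry_out", "payload": {
  "claw": [5.5,5.5,5.5,5.5,5.5,5.5,5.5,1,1,1,1,1,1,1],
  "delta_pos": [
    [0,0,1.5],
    [0,0,1.5],
    [0,0,1.5],
    [0,0,1.5],
    [0,0,1.5],
    [0,0,1.5],
    [0,0,0.8],
    [0,0,0],
    [0,0,0],
    [0,0,0],
    [0,0,0],
    [0,0,0],
    [0,0,0],
    [0,0,0]
  ],
  "angular": [
    [0,0,0],
    [0,0,0],
    [0,0,0],
    [0,0,0],
    [0,0,0],
    [0,0,0],
    [0,0,0],
    [0,0,0],
    [0,0,0],
    [0,0,0],
    [0,0,0],
    [0,0,0],
    [0,0,0],
    [0,0,0]
  ],
  "force": 30
}}

```text
clock: 6.55
position: [0.4584, -0.141, 0.1199]
ee_rot: [-2.439, -1.973, 0.003]
force: [0.6, 0.2, -0.2]
width: 0.112
gripper_force: 0.0
```

Run:
```python
from h import *
o=arm.observe();print(o['clock'],o['position'],o['width'],o['gripper_force'],o['force'],o['joints'])
# arc rows, tool x=sealer y, tool y=sealer x, z down
th=np.linspace(.55,-.15,15)
print(np.round(np.c_[np.diff(-15*np.cos(th)),-np.diff(15*np.sin(th))],2).tolist())
```

```text
6.55 [ 0.45838078 -0.14098644  0.11989439] 0.11201324889059483 0.0 [ 0.60155352  0.18486483 -0.23188488] [-0.58944591  0.42564911  1.05582755  2.05767291 -0.46696944  0.92443853
  0.51153947]
[[-0.38, 0.65], [-0.34, 0.67], [-0.31, 0.68], [-0.27, 0.7], [-0.24, 0.71], [-0.2, 0.72], [-0.17, 0.73], [-0.13, 0.74], [-0.09, 0.74], [-0.06, 0.75], [-0.02, 0.75], [0.02, 0.75], [0.06, 0.75], [0.09, 0.74]]
```

```bash
python3 b.py w3 lever_grip
```

```text
[[0.978, -0.201, -0.058, 0.475], [-0.209, -0.945, -0.252, -0.074], [-0.004, 0.258, -0.966, 0.314], [0.0, 0.0, 0.0, 1.0]]
lever_grip 0.75 [306.2 287.2] [ 0.4565 -0.142   0.14  ]
6.65 [ 0.45828924 -0.14096617  0.11980437] yaw y -0.2105212711623032 [-0.00448253  0.00195601 -0.99998804] [-0.58940769  0.42582165  1.05580053  2.05778581 -0.46703325  0.92446068
  0.51155556] [-0.96575343  0.94069829 -0.65616915]
```

View pics/w3.png

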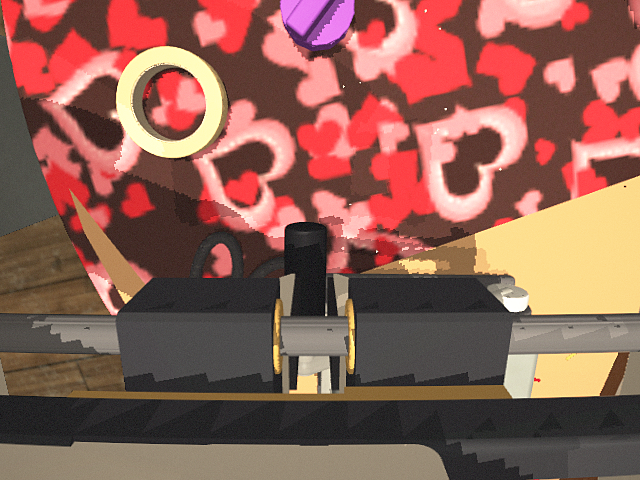

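Call:
{"api": "carry_out", "payload": {
  "claw": [0,0,0,0,0],
  "delta_pos": [
    [0,0,0],
    [0,0,0],
    [0,0,0],
    [0,0,0],
    [0,0,0]
  ],
  "angular": [
    [0,0,0],
    [0,0,0],
    [0,0,0],
    [0,0,0],
    [0,0,0]
  ],
  "force": 30
}}

```text
clock: 7.15
position: [0.4583, -0.1409, 0.1198]
ee_rot: [-2.439, -1.973, 0.003]
force: [-0.1, 0.2, 0.4]
width: 0.009
gripper_force: 0.0
```

```bash
python3 b.py w4 lever_grip
```

```text
[[0.978, -0.201, -0.058, 0.475], [-0.209, -0.945, -0.252, -0.074], [-0.004, 0.258, -0.966, 0.314], [0.0, 0.0, 0.0, 1.0]]
lever_grip 0.56 [308.3 287.9] [ 0.4573 -0.1424  0.14  ]
7.25 [ 0.45835592 -0.14090715  0.11983899] yaw y -0.21040768985181232 [-0.00429783  0.00203654 -0.99998869] [-0.58947838  0.42569692  1.05576405  2.05777889 -0.46710427  0.92439904
  0.51160515] [ 0.30043715 -0.03493171 -0.00351261]
```

View pics/w4.png

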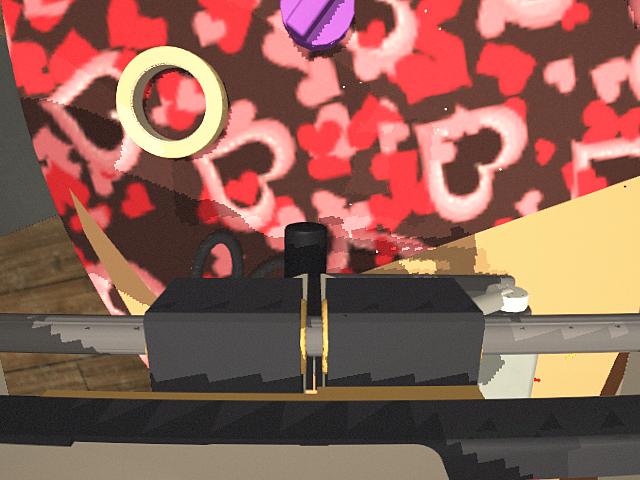

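Run:
```python
from h import *
im=arm.get_image('wrist'); o=arm.observe(); p=o['position']
ys=np.array([.208,.978,0])
print('tcp',proj(im,[p,p+[0,0,.019]]))
g=np.array([.4575,-.1415,.14])
for s in(-.028,0,.028,): print(s,proj(im,[g+s*ys]))
# scan: far-end upper rim pixel, z
for c in [(306,228),(306,275)]:
  for z in(.149,.14,.12,.10): print(c,z,onz(im,c,z,False))
for n in('scene','top'):
    im=arm.get_image(n);save(im,n+'1')
    print(n,[ (r['conf'],np.round(np.array(r['centre'])*[640,480],1)) for r in arm.place_of('lever_grip',im)], proj(im,[g,p,p+[0,0,.019]]).round(1).tolist())
s=cv2.imread('pics/scene1.png');t=cv2.imread('pics/top1.png')
a=cv2.resize(s[220:370,270:470],(400,300),interpolation=cv2.INTER_CUBIC)
a=cv2.resize(s[220:370,290:490],(800,600),interpolation=cv2.INTER_CUBIC)
cv2.imwrite('pics/c3.png',a)
```

```text
tcp [[310.34356599 268.62195842]
 [309.82838127 283.26655463]]
-0.028 [[308.56717628 343.36761935]]
0 [[308.26327873 285.87674117]]
0.028 [[307.94642242 223.38284638]]
(306, 228) 0.149 [ 0.46278093 -0.11370282  0.149     ]
(306, 228) 0.14 [ 0.46210137 -0.11589279  0.14      ]
(306, 228) 0.12 [ 0.46059125 -0.12075937  0.12      ]
(306, 228) 0.1 [ 0.45908113 -0.12562596  0.1       ]
(306, 275) 0.149 [ 0.45852659 -0.13312201  0.149     ]
(306, 275) 0.14 [ 0.45761497 -0.13637128  0.14      ]
(306, 275) 0.12 [ 0.45558913 -0.14359188  0.12      ]
(306, 275) 0.1 [ 0.4535633  -0.15081249  0.1       ]
scene [(0.62, array([363.1, 287.6]))] [[361.5, 289.0], [361.2, 296.6], [361.7, 289.1]]
top [] [[387.9, 259.0], [386.3, 259.5], [387.5, 258.6]]
```

View pics/c3.png

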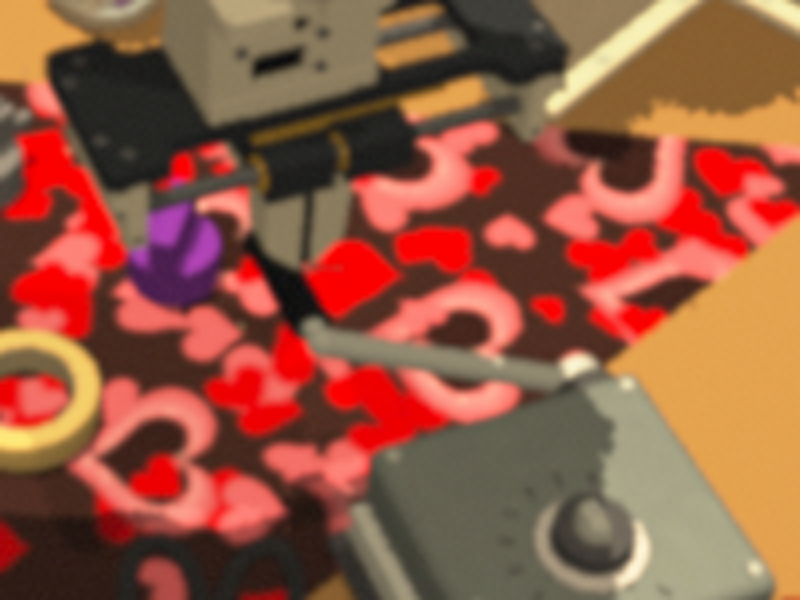

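The scene crop shows the shut fingertips at about (367,286), resting just above the bar. That is roughly 25 mm higher than the stated TCP, so the fingers closed over the bar and missed it. I open, go lower and close again.

Call:
{"api": "carry_out", "payload": {
  "claw": [5,5,5,5,5,5,5,5,1,1,1,1,1,1],
  "delta_pos": [
    [0,0,0],
    [0,0,0],
    [0,0,0],
    [0,0,0.4],
    [0,0,0.7],
    [0,0,0.7],
    [0,0,0.5],
    [0,0,0],
    [0,0,0],
    [0,0,0],
    [0,0,0],
    [0,0,0],
    [0,0,0],
    [0,0,0]
  ],
  "angular": [
    [0,0,0],
    [0,0,0],
    [0,0,0],
    [0,0,0],
    [0,0,0],
    [0,0,0],
    [0,0,0],
    [0,0,0],
    [0,0,0],
    [0,0,0],
    [0,0,0],
    [0,0,0],
    [0,0,0],
    [0,0,0]
  ],
  "force": 30
}}

```text
clock: 8.9
position: [0.454, -0.1398, 0.0961]
ee_rot: [-2.435, -1.968, 0.008]
force: [-12.1, 2.7, 8.7]
width: 0.189
gripper_force: 30.0
```

Call:
{"api": "carry_out", "payload": {
  "claw": [1,1,1,1,1,1,1,1,1,1,1,1],
  "delta_pos": [
    [0,-0.38,0.65],
    [0,-0.34,0.67],
    [0,-0.31,0.68],
    [0,-0.27,0.7],
    [0,-0.24,0.71],
    [0,-0.2,0.72],
    [0,-0.17,0.73],
    [0,-0.13,0.74],
    [0,-0.09,0.74],
    [0,-0.06,0.75],
    [0,-0.02,0.75],
    [0,0.02,0.7]
  ],
  "angular": [
    [0,0,0],
    [0,0,0],
    [0,0,0],
    [0,0,0],
    [0,0,0],
    [0,0,0],
    [0,0,0],
    [0,0,0],
    [0,0,0],
    [0,0,0],
    [0,0,0],
    [0,0,0]
  ],
  "force": 40
}}

```text
clock: 10.1
position: [0.4328, -0.135, 0.0108]
ee_rot: [-2.436, -1.969, 0.007]
force: [-10.2, 3.2, 9.1]
width: 0.186
gripper_force: 40.0
```

Run:
```python
from h import *
im=arm.get_image('scene');save(im,'scene2')
for r in arm.place_of('lever_grip',im): print(r, onz(im,r['centre'],.05))
o=arm.observe();print(o['clock'],o['position'],o['width'],o['gripper_force'],o['force'],o['joints'])
```

```text
{'centre': [0.545, 0.6788], 'conf': 0.87} [ 0.43780422 -0.13629397  0.05      ]
10.2 [ 0.43277126 -0.13505906  0.01051336] 0.18298831226936868 39.97880816459656 [-11.35664016   2.88518022   9.00853494] [-0.42727403  0.55289724  0.85074775  2.20898167 -0.68303185  0.67769293
  0.70145524]
```

Call:
{"api": "carry_out", "payload": {
  "claw": [1,1,1,1],
  "delta_pos": [
    [0,-0.1,0.4],
    [0,-0.1,0.4],
    [0,0,0.4],
    [0,0.05,0.4]
  ],
  "angular": [
    [0,0,0],
    [0,0,0],
    [0,0,0],
    [0,0,0]
  ]
}}

```text
clock: 10.6
position: [0.4339, -0.1354, -0.0044]
ee_rot: [-2.438, -1.972, 0.003]
force: [-6.0, 1.3, 8.9]
width: 0.184
gripper_force: 40.0
```

Call:
{"api": "carry_out", "payload": {
  "claw": [1,1,1,1],
  "delta_pos": [
    [0,0.03,0.2],
    [0,0.03,0.2],
    [0,0.03,0.2],
    [0,0,0]
  ],
  "angular": [
    [0,0,0],
    [0,0,0],
    [0,0,0],
    [0,0,0]
  ]
}}

```text
clock: 11.0
position: [0.4346, -0.1355, -0.0103]
ee_rot: [-2.438, -1.971, 0.004]
force: [-5.4, 2.1, 12.7]
width: 0.182
gripper_force: 40.0
```

Call:
{"api": "carry_out", "payload": {
  "claw": [1,1,1],
  "delta_pos": [
    [0,0.0,0.2],
    [0,0.0,0.2],
    [0,0,0]
  ],
  "angular": [
    [0,0,0],
    [0,0,0],
    [0,0,0]
  ]
}}

```text
clock: 11.3
position: [0.435, -0.1355, -0.0129]
ee_rot: [-2.438, -1.97, -0.0]
force: [-12.5, 6.0, 47.8]
width: 0.183
gripper_force: 40.0
```

Run:
```python
from h import *
im=arm.get_image('scene');save(im,'scene3')
for r in arm.place_of('lever_grip',im): print(r, onz(im,r['centre'],.04))
h=np.array([.577,-.169,.062])
for z0,th in((0,-.15),(0,-.1),(0,0.)): 
    p=np.array([.4575,-.1405,.1404])+np.r_[np.array([.978,-.208])*(-.15*np.cos(th)+.1279),.15*(np.sin(th)-np.sin(.55))]; print(th,p,proj(im,p))
cv2.imwrite('pics/c4.png',cv2.resize(im['frame'][230:380,290:490,::-1],(800,600),interpolation=cv2.INTER_CUBIC))
print(arm.observe()['force'])
```

```text
{'centre': [0.5464, 0.6877], 'conf': 0.74} [ 0.4383654  -0.13873504  0.04      ]
{'centre': [0.6644, 0.7827], 'conf': 0.43} [ 0.48900423 -0.2852719   0.04      ]
-0.15 [ 0.43753348 -0.13625354  0.0395812 ] [[348.52128301 329.52295857]]
-0.1 [ 0.43661909 -0.13605907  0.0470219 ] [[348.13973474 327.07204446]]
0.0 [ 0.4358862  -0.1359032   0.06199692] [[347.94956063 321.87396247]]
[-12.78464932   5.57961203  45.50376478]
```

View pics/c4.png

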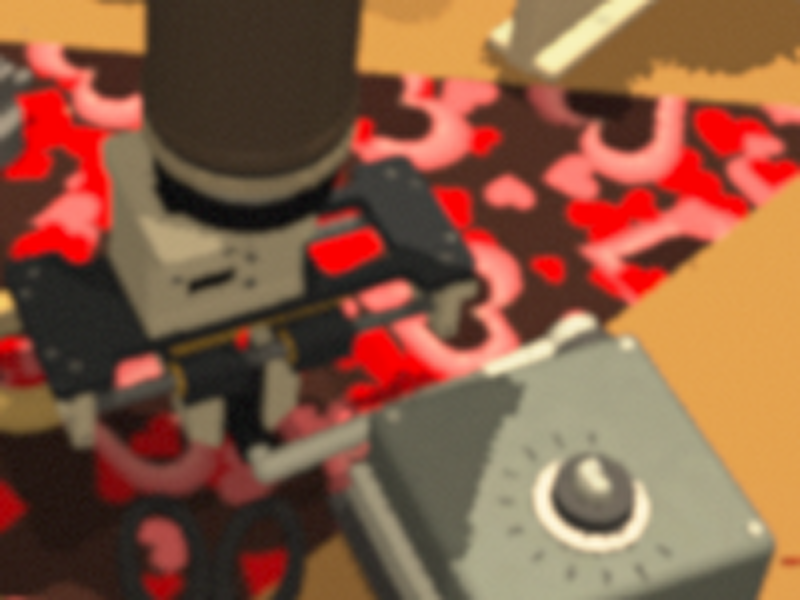

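The crop shows the lever sloping down to the grip bar at about (350,330), which matches the predicted stroke end. The force jump to about 47 N means it is on the stop. Now I ease it back slowly.

Call:
{"api": "carry_out", "payload": {
  "claw": [1,1,1,1,1,1,1,1,1,1,1,1,1,1,1,1,1,1,1,1],
  "delta_pos": [
    [0,0,-0.4],
    [0,0,-0.4],
    [0,-0.04,-0.37],
    [0,-0.04,-0.37],
    [0,-0.03,-0.37],
    [0,-0.03,-0.37],
    [0,-0.01,-0.37],
    [0,-0.01,-0.37],
    [0,0.01,-0.37],
    [0,0.01,-0.37],
    [0,0.03,-0.37],
    [0,0.03,-0.37],
    [0,0.05,-0.37],
    [0,0.05,-0.37],
    [0,0.07,-0.37],
    [0,0.07,-0.37],
    [0,0.09,-0.36],
    [0,0.09,-0.36],
    [0,0.1,-0.36],
    [0,0.1,-0.36]
  ],
  "angular": [
    [0,0,0],
    [0,0,0],
    [0,0,0],
    [0,0,0],
    [0,0,0],
    [0,0,0],
    [0,0,0],
    [0,0,0],
    [0,0,0],
    [0,0,0],
    [0,0,0],
    [0,0,0],
    [0,0,0],
    [0,0,0],
    [0,0,0],
    [0,0,0],
    [0,0,0],
    [0,0,0],
    [0,0,0],
    [0,0,0]
  ]
}}

```text
clock: 13.4
position: [0.4391, -0.1366, 0.0594]
ee_rot: [-2.437, -1.97, 0.006]
force: [-7.3, 1.1, 2.9]
width: 0.184
gripper_force: 40.0
```

Call:
{"api": "carry_out", "payload": {
  "claw": [1,1,1,1,1,1,1,1,1,1],
  "delta_pos": [
    [0,0.12,-0.35],
    [0,0.12,-0.35],
    [0,0.13,-0.35],
    [0,0.13,-0.35],
    [0,0.15,-0.34],
    [0,0.15,-0.34],
    [0,0.17,-0.33],
    [0,0.17,-0.33],
    [0,0.18,-0.32],
    [0,0.18,-0.32]
  ],
  "angular": [
    [0,0,0],
    [0,0,0],
    [0,0,0],
    [0,0,0],
    [0,0,0],
    [0,0,0],
    [0,0,0],
    [0,0,0],
    [0,0,0],
    [0,0,0]
  ]
}}

```text
clock: 14.4
position: [0.4522, -0.1395, 0.0927]
ee_rot: [-2.435, -1.968, 0.009]
force: [-11.9, 1.6, 4.4]
width: 0.185
gripper_force: 40.0
```

Call:
{"api": "carry_out", "payload": {
  "claw": [1,1,1,1,1],
  "delta_pos": [
    [0,-0.05,-0.15],
    [0,-0.05,-0.15],
    [0,-0.05,-0.15],
    [0,-0.05,-0.1],
    [0,0,0]
  ],
  "angular": [
    [0,0,0],
    [0,0,0],
    [0,0,0],
    [0,0,0],
    [0,0,0]
  ]
}}

```text
clock: 14.9
position: [0.4551, -0.1403, 0.0981]
ee_rot: [-2.441, -1.975, 0.004]
force: [7.2, -4.7, -27.8]
width: 0.186
gripper_force: 40.0
```

Call:
{"api": "carry_out", "payload": {
  "claw": [1,2.5,5,5,5,5,5,5,5,6,7,7,7,7,7,7,7],
  "delta_pos": [
    [0,0,0.25],
    [0,0,0],
    [0,0,0],
    [0,0,0],
    [0,0,-1],
    [0,0,-2.5],
    [0,0,-2.5],
    [0,0,-2.5],
    [0,0,-2.5],
    [-2,1.3,-0.2],
    [-2,1.3,0],
    [-2,1.3,0],
    [-2,1.3,0],
    [-2,1.3,0],
    [-2,1.3,0],
    [-1,0.7,0],
    [0,0,0]
  ],
  "angular": [
    [0,0,0],
    [0,0,0],
    [0,0,0],
    [0,0,0],
    [0,0,0],
    [0,0,0],
    [0,0,0],
    [0,0,0],
    [0,0,0],
    [0,0,0],
    [0,0,0],
    [0,0,0],
    [0,0,0],
    [0,0,0],
    [0,0,0],
    [0,0,0],
    [0,0,0]
  ]
}}

```text
clock: 16.6
position: [0.5107, -0.2873, 0.2088]
ee_rot: [-2.443, -1.972, 0.005]
force: [-1.0, -1.0, -0.4]
width: 0.759
gripper_force: 0.0
```

```bash
python3 b.py w5 shaft_tip shaft_flat sealer
python3 - <<'E'
import cv2
a=cv2.imread('pics/w5.png');cv2.imwrite('pics/c5.png',cv2.resize(a[160:310,220:420],(800,600),interpolation=cv2.INTER_CUBIC))
E
```

```text
[[0.977, -0.203, -0.058, 0.528], [-0.212, -0.944, -0.253, -0.22], [-0.004, 0.26, -0.966, 0.403], [0.0, 0.0, 0.0, 1.0]]
shaft_tip 0.71 [307.  216.2] [ 0.5076 -0.2844  0.104 ]
shaft_flat 0.93 [333.8 211.7] [ 0.527 -0.289  0.087]
sealer 0.75 [312.3 175.1] [ 0.5141 -0.2694  0.    ]
16.8 [ 0.51062863 -0.28420701  0.20817035] yaw y -0.2096625001828677 [-0.00422415  0.00260462 -0.99998769] [-0.26837044  0.50579432  1.0407967   1.69906182 -0.46180425  1.21276388
  0.67752912] [-1.25750767  0.65321479  0.13992148]
```

View pics/c5.png

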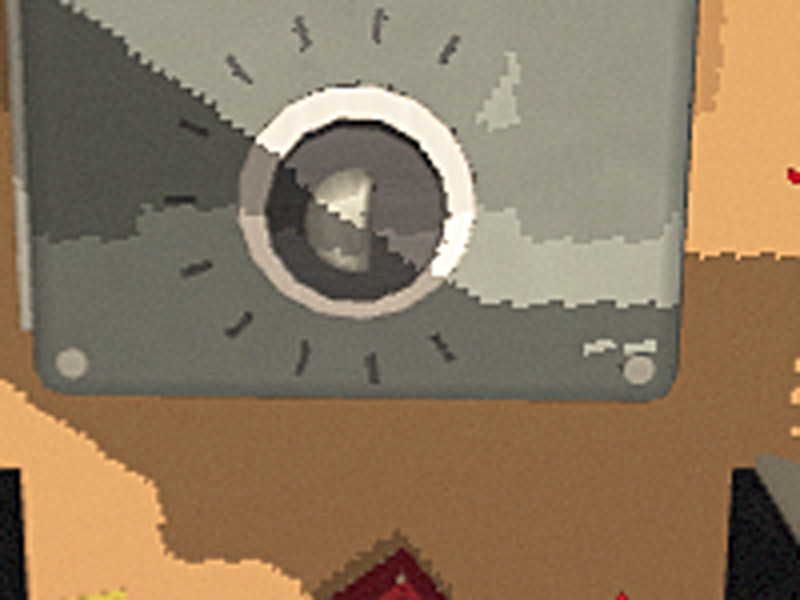

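The shaft shows as a D with its axis near (308.5,215) and its flat facing right (the sealer's +x). The collar centre is at (309,212.5) and the white ring centre at (309,210). I measure these precisely.

Run:
```python
from h import *
im=arm.get_image('wrist')
for n,c,z in(('axis',(308.5,215),.104),('collar',(309.2,212.5),.094),('ring',(309.25,210.4),.0805)): print(n,onz(im,c,z,False))
# subpixel flat edge: column gradient rows 205..225
g=cv2.GaussianBlur(cv2.cvtColor(im['frame'],cv2.COLOR_RGB2GRAY).astype(float),(0,0),.7)
P=[]
for r in range(204,226):
    d=-np.diff(g[r,308:320]); i=d.argmax()
    w=np.clip(d[max(i-1,0):i+2],0,None); P.append((308.5+max(i-1,0)+(w*np.arange(len(w))).sum()/w.sum(),r))
P=np.array(P);print(P[:,0].round(1))
w=np.array([onz(im,p,.104,False)[:2] for p in P]); 
k=np.polyfit(w[:,1],w[:,0],1); res=w[:,0]-np.polyval(k,w[:,1]); m=abs(res)<1e-3; k=np.polyfit(w[m,1],w[m,0],1)
print('flat line x=k y+c',k,'flat normal yaw',np.arctan2(-k[0],1), 'flat mid',w[m].mean(0),m.sum())
# second view of the tip for height check
```

```text
axis [ 0.50882153 -0.28039771  0.104     ]
collar [ 0.50909952 -0.28079037  0.094     ]
ring [ 0.50868076 -0.28198361  0.0805    ]
[311.6 312.5 312.8 312.7 313.2 313.1 313.1 312.8 312.6 312.4 312.3 312.2
 311.7 311.6 311.5 311.6 311.8 311.7 311.6 310.6 310.6 310.7]
flat line x=k y+c [0.33729903 0.60605623] flat normal yaw -0.3253154266963479 flat mid [ 0.51129557 -0.28093961] 21
```

Run:
```python
import cv2
g=cv2.cvtColor(cv2.imread('pics/w5.png'),cv2.COLOR_BGR2GRAY)
for r in range(198,233,2): print(r,' '.join('%3d'%v for v in g[r,290:322]))
```

```text
198 252 148  33  77  98 100  98 102  96  99  99  98 104  98  99  98 101 100 100  97  97  97  99 102 100  98  96  97  98  98 100  98
200  35  67  99  99  97 102  98  97  99  97 102  99 101  99  99 101  97  99  98  96 100  93 100  97 101  99 102  98  98  92  99  99
202  42  51  47  37  93  97  91  96  97  96  92  91  95  94  98  94 115 117 123 125 117 104  99  97  95 101  95  96  98  99  98  92
204  54  49  50  45 101 107 102 102  98 102  88 107 133 144 138 141 150 142 136 135 144 143 113  93  95  98  96  95  99  93  95  91
206  50  51  51  53  42  97  54  88  99 109 136 137 143 158 158 161 168 175 165 159 193 187 133  59  91  99  93  92  90  95  99  98
208  51  56  54  51  54  51  49  41 109 147 149 159 162 172 181 189 190 191 182 203 234 187 112 100 105 103  99  93 100 101  99  96
210  54  53  54  55  61  54  46  81  92 170 221 192 192 215 221 234 231 227 225 223 222 161 102  93 100 105 100 103  99 106 104 101
212  50  42  48  54  50  49  57  91  96 101 101 109 235 241 231 223 214 213 211 218 209 148 102  95  97  97 104  94 100  96  97  93
214  43  52  49  50  49  45  82 106 105 102 
[... 575 characters left out ...]
  88  71  73  71  67 115 122 119 116 112
224  77  64  74  71  76  73  69  72  73  69 100 116 134 149 167 161 158 161 137 130 117 111  76  65  71  70  72  72  69  67  61 116
226 161  83  63  64  66  69  66  67  69  71  68  68  74 103 132 129 135 138 149 121 117 112  81  69  67  71  72  74  70  75  73  68
228 180 184 141  75  58  70  76  72  75  69  72  75  75  75  68  65  64  68  58  71  67  65  74  72  76  74  77  71  68  73  68  73
230 177 175 185 158 107  66  61  64  66  66  68  74  68  68  69  69  69  67  68  69  70  70  75  72  74  71  72  75  73  72  61  64
232 173 179 178 187 187 181 192 168 112  67  62  60  66  64  69  67  70  68  61  68  71  71  64  69  59  67  55  69  62  59 114 180
```

Call:
{"api": "carry_out", "payload": {
  "claw": [7,7,7,7,7,7,7,7,7,7,7],
  "delta_pos": [
    [0,0,0],
    [0,0,0],
    [0,0,0],
    [0,0,0],
    [0,0,0],
    [0,0,0],
    [0,0,0],
    [0,0,0],
    [0,0,0],
    [0,0,0],
    [0,0,0]
  ],
  "angular": [
    [0,0,-0.143],
    [0,0,-0.143],
    [0,0,-0.143],
    [0,0,-0.143],
    [0,0,-0.143],
    [0,0,-0.143],
    [0,0,-0.143],
    [0,0,-0.143],
    [0,0,-0.143],
    [0,0,-0.143],
    [0,0,-0.143]
  ]
}}

```text
clock: 17.95
position: [0.5107, -0.2843, 0.2082]
ee_rot: [-0.315, -3.121, -0.003]
force: [0.8, 1.5, 0.2]
width: 0.763
gripper_force: 0.0
```

```bash
python3 b.py w6 shaft_tip shaft_flat sealer
```

```text
[[0.2, 0.947, 0.25, 0.445], [0.98, -0.194, -0.05, -0.271], [0.001, 0.255, -0.967, 0.403], [0.0, 0.0, 0.0, 1.0]]
shaft_tip 0.83 [310.2 217.3] [ 0.5099 -0.2865  0.104 ]
shaft_flat 0.57 [309.7 236. ] [ 0.5279 -0.2908  0.087 ]
shaft_flat 0.34 [530.1  99. ] [ 0.4598 -0.1149  0.087 ]
sealer 0.76 [331.1 190.7] [ 0.5113 -0.2673  0.    ]
18.15 [ 0.51070273 -0.2846685   0.20809081] yaw y 1.3588836544431295 [-0.00403506  0.00230734 -0.9999892 ] [-0.02186543  0.39235501  0.61874686  1.68138622 -0.24508117  1.15123988
  2.02152817] [0.06629441 0.35629087 0.31955043]
```

Call:
{"api": "carry_out", "payload": {
  "claw": [7,7,7,7,7,7,7,7,7,7,7,7],
  "delta_pos": [
    [1.54,3.67,0],
    [1.54,3.67,0],
    [1.54,3.67,0],
    [1.54,3.67,0],
    [1.54,3.67,0],
    [1.54,3.67,0],
    [1.54,3.67,0],
    [1.54,3.67,0],
    [1.54,3.67,0],
    [1.54,3.67,0],
    [0,0,0],
    [0,0,0]
  ],
  "angular": [
    [0,0,0],
    [0,0,0],
    [0,0,0],
    [0,0,0],
    [0,0,0],
    [0,0,0],
    [0,0,0],
    [0,0,0],
    [0,0,0],
    [0,0,0],
    [0,0,0],
    [0,0,0]
  ]
}}

```text
clock: 19.35
position: [0.4356, 0.1065, 0.209]
ee_rot: [-0.327, -3.12, -0.002]
force: [1.0, -0.8, 0.6]
width: 0.762
gripper_force: 0.0
```

```bash
python3 b.py w7 knob knob_flat
python3 - <<'E'
import cv2
a=cv2.imread('pics/w7.png');b=cv2.imread('pics/w6.png')
cv2.imwrite('pics/c7.png',cv2.hconcat([cv2.resize(x[160:310,220:420],(400,300),interpolation=cv2.INTER_CUBIC) for x in (a,b)]))
E
```

```text
[[0.208, 0.946, 0.249, 0.37], [0.978, -0.201, -0.052, 0.12], [0.001, 0.255, -0.967, 0.403], [0.0, 0.0, 0.0, 1.0]]
knob 0.87 [213.9 272.2] [ 0.4925 -0.0077  0.    ]
knob 0.83 [313.4 196.4] [0.4382 0.1058 0.    ]
knob_flat 0.68 [320.4 214.8] [0.4572 0.1087 0.    ]
knob_flat 0.56 [231.  278.2] [0.5023 0.0075 0.    ]
19.5 [0.43606732 0.10454618 0.20905061] yaw y 1.3594191160751894 [-0.00434033  0.00175848 -0.99998903] [-0.7287431   0.12159719  0.42541922  1.9751309  -0.06083829  1.06001404
  1.08327355] [0.24393353 0.2214613  0.07377023]
```

View pics/c7.png

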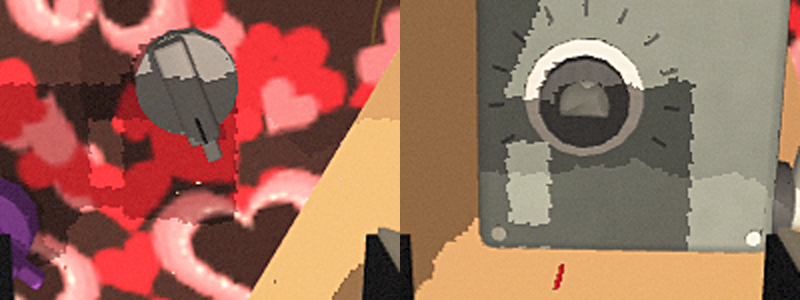

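The left half shows the grey knob with its pointer nose at about (326,239) and skirt centre near (313,201). The right half shows the D-flat facing image-down with a level edge.

Run:
```python
from h import *
im=arm.get_image('wrist')
r=onz(im,(304,180.5),.045,False);n=onz(im,(326.5,238.5),.04,False)
print('skirt',onz(im,(313.2,201),.023,False),'rear',r,'nose',n,'yaw',np.arctan2(*(n-r)[1::-1]), 'len',np.linalg.norm((n-r)[:2]))
for t in arm.trace('knob',im)[:2]:
    m=t['region'];ys,xs=np.nonzero(m);print(t['conf'],xs.min(),xs.max(),ys.min(),ys.max())
# flat edge of shaft in w6
g=cv2.cvtColor(cv2.imread('pics/w6.png'),cv2.COLOR_BGR2GRAY)
for rr in range(200,222): print(rr,' '.join('%3d'%v for v in g[rr,296:330]))
```

```text
skirt [0.438943   0.10361611 0.023     ] rear [0.41627752 0.1006063  0.045     ] nose [0.47111288 0.10867918 0.04      ] yaw 0.1461704002908582 len 0.0554264219195377
0.83 183 243 247 303
0.56 289 340 173 238
200 100 104 101 100 105 105 104 101 104 103 100 100 100 110 118  79 104 115 110 102 102  99 111 102 110 103 100  96 103 103 100 105 102 111
201 105 102 104 103 101 107 103 102 104  99  77  71  98 100 123 134 130 130 135 134 125 115 111  61  96 108 102 101 105 108 100 106 109 111
202 101 101 104 108 107 110  62  40  42  64 101 108 109 104 101 137 141 140 143 138 141 109  89  62  39 103 106 106 104 106 112  63  41  41
203 105 100 106  55  41  42  44  57 105 108 105 109 109 108 103 103 144 155 162 111  96  99 103 111  62 107  59  44  44  46  43  44  46  54
204  99 100 111  65  45  52  60 101 112 109 110 112 111 111 112 105 101 111 103 103 104 104 105 103 107  82  56  49  48  53  57  50  54  48
205 103 109 114  64  48  48 101 106 110 106 107 112 111 110 113 113 111 110 110 109 107 108 108 110 105 103  59  45  52  51  56  52  56  45
206  59  42  42  47  44  87 104 107 109 122 118 116
[... 1488 characters left out ...]

217  55  59  52  52  72  71  84  83  83  79  86  93  95  96  94  93  94  98  96  94 107 104 109 115 124 126 114 103  59  54  51  51  55  54
218  55  58  49  55  50  55  47  46  48  43  51  51  50  40  43  57  56  53  57  63  68  71  67  70  76  82  87  75  51  51  52  56  52  55
219  59  54  54  57  53  50  49  49  51  48  52  57  59  52  55  51  52  50  52  48  51  48  48  45  48  48  45  45  50  49  52  49  54  48
220  51  51  57  54  55  58  53  52  56  52  53  57  53  49  56  53  52  54  55  56  49  53  49  52  54  53  48  55  51  56  50  56  50  51
221  54  52  57  55  52  56  55  52  49  47  52  47  54  51  54  55  55  51  49  50  55  50  52  48  52  53  50  48  53  49  53  50  54  47
```

Call:
{"api": "carry_out", "payload": {
  "claw": [6,5,4,3.2,3.2,3.2,3.2,3.2,3.2,3.2,3.2,3.2],
  "delta_pos": [
    [-0.1,0,0],
    [-0.1,0,0],
    [-0.1,0,0],
    [0,0,3],
    [0,0,3],
    [0,0,3],
    [0,0,3],
    [0,0,3],
    [0,0,2],
    [0,0,1],
    [0,0,0.4],
    [0,0,0]
  ],
  "angular": [
    [0,0,-0.12],
    [0,0,-0.12],
    [0,0,-0.12],
    [0,0,0],
    [0,0,0],
    [0,0,0],
    [0,0,0],
    [0,0,0],
    [0,0,0],
    [0,0,0],
    [0,0,0],
    [0,0,0]
  ]
}}

```text
clock: 20.8
position: [0.4384, 0.1056, 0.0252]
ee_rot: [0.237, -3.129, -0.004]
force: [0.4, 0.6, 0.0]
width: 0.347
gripper_force: 0.0
```

```bash
python3 b.py w8 knob knob_flat
python3 - <<'E'
from h import *
T=np.array([[.2,.947,.25,.445],[.98,-.194,-.05,-.271],[.001,.255,-.967,.403],[0,0,0,1]])
im=arm.get_image('wrist'); im['T']=T
print(onz(im,(311.8,213.3),.104,False),onz(im,(310.2,217.3),.104,False))
E
```

```text
[[-0.15, 0.956, 0.252, 0.372], [0.989, 0.144, 0.041, 0.094], [0.002, 0.256, -0.967, 0.22], [0.0, 0.0, 0.0, 1.0]]
knob 0.63 [314.7 252.5] [0.4397 0.1058 0.    ]
20.95 [0.43880828 0.10606393 0.02589609] yaw y 1.7223556912046196 [-0.00281946  0.00273693 -0.99999228] [-0.60118441  0.39786705  0.31919376  2.18307895 -0.22576025  0.59255432
  1.60541504] [-0.13003344  0.36953708 -0.30815054]
[ 0.50747347 -0.28480436  0.104     ] [ 0.51010795 -0.28651537  0.104     ]
```

Call:
{"api": "carry_out", "payload": {
  "claw": [3.2,3.2,3.2,3.2,3.2,3.2,3.2],
  "delta_pos": [
    [0,0,0.6],
    [0,0,0.5],
    [0,0,0.4],
    [0,0,0.4],
    [0,0,0.3],
    [0,0,0.2],
    [0,0,0]
  ],
  "angular": [
    [0,0,0],
    [0,0,0],
    [0,0,0],
    [0,0,0],
    [0,0,0],
    [0,0,0],
    [0,0,0]
  ]
}}

```text
clock: 21.7
position: [0.4378, 0.1058, 0.0007]
ee_rot: [0.238, -3.128, -0.003]
force: [0.5, 0.1, 0.2]
width: 0.348
gripper_force: 0.0
```

Call:
{"api": "carry_out", "payload": {
  "claw": [3.2,3.2,3.2,3.2,3.2],
  "delta_pos": [
    [0,0,0.2],
    [0,0,0.2],
    [0,0,0.2],
    [0,0,0.1],
    [0,0,0]
  ],
  "angular": [
    [0,0,0],
    [0,0,0],
    [0,0,0],
    [0,0,0],
    [0,0,0]
  ]
}}

```text
clock: 22.2
position: [0.4378, 0.1059, -0.0061]
ee_rot: [0.238, -3.128, -0.004]
force: [0.3, -0.1, 0.4]
width: 0.354
gripper_force: 0.0
```

Call:
{"api": "carry_out", "payload": {
  "claw": [3.2,3.2,3.2,3.2],
  "delta_pos": [
    [0,0,0.15],
    [0,0,0.15],
    [0,0,0.15],
    [0,0,0]
  ],
  "angular": [
    [0,0,0],
    [0,0,0],
    [0,0,0],
    [0,0,0]
  ]
}}

```text
clock: 22.6
position: [0.4378, 0.1059, -0.0107]
ee_rot: [0.238, -3.128, -0.004]
force: [0.2, 0.1, -0.9]
width: 0.351
gripper_force: 0.0
```

Call:
{"api": "carry_out", "payload": {
  "claw": [0.5,0.5,0.5,0.5,0.5,0.5],
  "delta_pos": [
    [0,0,0],
    [0,0,0],
    [0,0,0],
    [0,0,0],
    [0,0,0],
    [0,0,0]
  ],
  "angular": [
    [0,0,0],
    [0,0,0],
    [0,0,0],
    [0,0,0],
    [0,0,0],
    [0,0,0]
  ],
  "force": 40
}}

```text
clock: 23.2
position: [0.438, 0.106, -0.0104]
ee_rot: [0.238, -3.129, -0.004]
force: [0.4, 0.1, 1.6]
width: 0.15
gripper_force: 40.0
```

```bash
python3 b.py w9 knob knob_flat
```

```text
[[-0.151, 0.956, 0.252, 0.372], [0.989, 0.145, 0.041, 0.095], [0.003, 0.256, -0.967, 0.184], [0.0, 0.0, 0.0, 1.0]]
knob 0.95 [313.7 277.4] [0.4401 0.1057 0.    ]
knob 0.79 [ 70.7 340.7] [ 0.4908 -0.0064  0.    ]
knob_flat 0.7 [ 97.9 370.3] [0.5052 0.0072 0.    ]
23.35 [ 0.4379385   0.10594028 -0.01042158] yaw y 1.722564383313121 [-0.00424898  0.00205936 -0.99998885] [-0.56671465  0.46623358  0.27901022  2.20756822 -0.26723318  0.50196034
  1.6423669 ] [-0.26722049  0.31603582  1.60318874]
```

Call:
{"api": "carry_out", "payload": {
  "claw": [0.5,0.5,0.5,0.5,0.5,0.5,0.5,0.5,0.5],
  "delta_pos": [
    [0,0,-1],
    [0,0,-2.5],
    [0,0,-2.7],
    [0,0,-2.7],
    [0,0,-2.7],
    [0,0,-2.7],
    [0,0,-2.7],
    [0,0,0],
    [0,0,0]
  ],
  "angular": [
    [0,0,0],
    [0,0,0],
    [0,0,0],
    [0,0,0],
    [0,0,0.1],
    [0,0,0.1],
    [0,0,0.1],
    [0,0,0.082],
    [0,0,0]
  ]
}}

```text
clock: 24.25
position: [0.4388, 0.1058, 0.1607]
ee_rot: [-0.362, -3.117, -0.004]
force: [1.2, -0.2, -1.4]
width: 0.149
gripper_force: 40.0
```

Call:
{"api": "carry_out", "payload": {
  "claw": [0.5,0.5,0.5,0.5,0.5,0.5,0.5,0.5,0.5,0.5,0.5,0.5,0.5,0.5],
  "delta_pos": [
    [-0.7,-1.6,0],
    [-1.4,-3.3,0],
    [-1.4,-3.3,0],
    [-1.4,-3.3,0],
    [-1.4,-3.3,0],
    [-1.4,-3.3,0],
    [-1.4,-3.3,0],
    [-1.4,-3.3,0],
    [-1.4,-3.3,0],
    [-1.4,-3.3,0],
    [-1.4,-3.3,0],
    [-0.9,-1.7,0],
    [0,0,0],
    [0,0,0]
  ],
  "angular": [
    [0,0,0],
    [0,0,0],
    [0,0,0],
    [0,0,0],
    [0,0,0],
    [0,0,0],
    [0,0,0],
    [0,0,0],
    [0,0,0],
    [0,0,0],
    [0,0,0],
    [0,0,0],
    [0,0,0],
    [0,0,0]
  ]
}}

```text
clock: 25.65
position: [0.5069, -0.283, 0.1577]
ee_rot: [-0.359, -3.115, -0.004]
force: [-0.3, 0.4, -1.1]
width: 0.153
gripper_force: 40.0
```

```bash
python3 b.py w10 knob shaft_tip
python3 - <<'E'
from h import *
im=arm.get_image('scene');save(im,'scene4')
for l in('knob','shaft_tip'): print(l,[(r['conf'],np.array(r['centre'])*[640,480]) for r in arm.place_of(l,im)])
o=arm.observe();p=o['position'];k=p+np.array([.0019,-.0005,.0104]);print(k,proj(im,[k,[.5087,-.2838,.104]]))
t=arm.get_image('top');save(t,'top4');print([(r['conf'],np.array(r['centre'])*[640,480]) for r in arm.place_of('knob',t)],proj(t,k))
E
```

```text
[[0.228, 0.942, 0.247, 0.442], [0.974, -0.221, -0.056, -0.268], [0.001, 0.253, -0.967, 0.352], [0.0, 0.0, 0.0, 1.0]]
knob 0.65 [314.4 275.6] [ 0.569  -0.2967  0.    ]
knob 0.62 [633.2 113.1] [ 0.492 -0.009  0.   ]
shaft_tip 0.61 [312.  239.6] [ 0.5087 -0.2844  0.104 ]
25.8 [ 0.50756965 -0.281862    0.15816508] yaw y 1.3428299521581621 [-0.00493398  0.00316901 -0.99998281] [-0.02122449  0.43618207  0.61860079  1.75719357 -0.28717072  1.04583997
  2.04300104] [ 0.03285423 -0.2769861  -1.34692755]
knob [(0.82, array([333.568, 288.096])), (0.79, array([442.304, 321.888]))]
shaft_tip [(0.82, array([437.376, 347.616]))]
[ 0.50975658 -0.28285083  0.16890518] [[445.17477555 319.90725644]
 [439.01170292 346.53836315]]
[(0.61, array([317.632, 246.48 ]))] [[466.33379896 230.38743116]]
```

Call:
{"api": "carry_out", "payload": {
  "claw": [0.5,0.5,0.5,0.5,0.5,0.5,0.5],
  "delta_pos": [
    [0,-0.1,1],
    [0,-0.1,1.5],
    [0,0,1.5],
    [0,0,1],
    [0,0,0.5],
    [0,0,0.3],
    [0,0,0]
  ],
  "angular": [
    [0,0,0],
    [0,0,0],
    [0,0,0],
    [0,0,0],
    [0,0,0],
    [0,0,0],
    [0,0,0]
  ]
}}

```text
clock: 26.75
position: [0.507, -0.2853, 0.1003]
ee_rot: [-0.36, -3.116, -0.002]
force: [-0.6, 0.5, -0.6]
width: 0.148
gripper_force: 40.0
```

Call:
{"api": "carry_out", "payload": {
  "claw": [0.5,0.5,0.5,0.5],
  "delta_pos": [
    [0,0,0.2],
    [0,0,0.2],
    [0,0,0.2],
    [0,0,0]
  ],
  "angular": [
    [0,0,0],
    [0,0,0],
    [0,0,0],
    [0,0,0]
  ]
}}

```text
clock: 27.15
position: [0.5069, -0.2851, 0.0943]
ee_rot: [-0.36, -3.116, -0.003]
force: [0.2, 0.5, -0.4]
width: 0.15
gripper_force: 40.0
```

Call:
{"api": "carry_out", "payload": {
  "claw": [0.5,0.5,0.5,0.5],
  "delta_pos": [
    [0,0,0.15],
    [0,0,0.15],
    [0,0,0.15],
    [0,0,0]
  ],
  "angular": [
    [0,0,0],
    [0,0,0],
    [0,0,0],
    [0,0,0]
  ]
}}

```text
clock: 27.55
position: [0.5068, -0.2851, 0.0897]
ee_rot: [-0.36, -3.116, -0.003]
force: [0.0, 0.1, -1.1]
width: 0.151
gripper_force: 40.0
```

Call:
{"api": "carry_out", "payload": {
  "claw": [0.5,0.5,0.5,0.5],
  "delta_pos": [
    [0,0,0.12],
    [0,0,0.12],
    [0,0,0.12],
    [0,0,0]
  ],
  "angular": [
    [0,0,0],
    [0,0,0],
    [0,0,0],
    [0,0,0]
  ]
}}

```text
clock: 27.95
position: [0.5068, -0.2851, 0.0861]
ee_rot: [-0.36, -3.116, -0.003]
force: [0.8, -0.0, -1.1]
width: 0.15
gripper_force: 40.0
```

Call:
{"api": "carry_out", "payload": {
  "claw": [0.5,0.5,0.5,0.5,0.5],
  "delta_pos": [
    [0,0,0.12],
    [0,0,0.12],
    [0,0,0.12],
    [0,0,0.12],
    [0,0,0]
  ],
  "angular": [
    [0,0,0],
    [0,0,0],
    [0,0,0],
    [0,0,0],
    [0,0,0]
  ]
}}

```text
clock: 28.45
position: [0.5069, -0.2852, 0.0817]
ee_rot: [-0.36, -3.116, -0.003]
force: [-0.2, 1.1, 4.6]
width: 0.152
gripper_force: 40.0
```

Call:
{"api": "carry_out", "payload": {
  "claw": [0.5,0.5,0.5,0.5,0.5,0.5],
  "delta_pos": [
    [0,0,0.12],
    [0,0,0.12],
    [0,0,0.12],
    [0,0,0.12],
    [0,0,0.12],
    [0,0,0]
  ],
  "angular": [
    [0,0,0],
    [0,0,0],
    [0,0,0],
    [0,0,0],
    [0,0,0],
    [0,0,0]
  ]
}}

```text
clock: 29.05
position: [0.507, -0.2853, 0.0759]
ee_rot: [-0.36, -3.117, -0.003]
force: [-2.2, 1.8, 8.6]
width: 0.146
gripper_force: 40.0
```

Call:
{"api": "carry_out", "payload": {
  "claw": [0.5,0.5,0.5,0.5],
  "delta_pos": [
    [0,0,0.1],
    [0,0,0.1],
    [0,0,0.1],
    [0,0,0]
  ],
  "angular": [
    [0,0,0],
    [0,0,0],
    [0,0,0],
    [0,0,0]
  ]
}}

```text
clock: 29.45
position: [0.5073, -0.2855, 0.0753]
ee_rot: [-0.361, -3.118, -0.004]
force: [-9.6, 7.0, 34.8]
width: 0.149
gripper_force: 40.0
```

Call:
{"api": "carry_out", "payload": {
  "claw": [0.5,0.5,0.5],
  "delta_pos": [
    [0,0,-0.1],
    [0,0,0],
    [0,0,0]
  ],
  "angular": [
    [0,0,0],
    [0,0,0],
    [0,0,0]
  ]
}}

```text
clock: 29.75
position: [0.5072, -0.2854, 0.0754]
ee_rot: [-0.361, -3.118, -0.003]
force: [-6.1, 4.9, 25.7]
width: 0.148
gripper_force: 40.0
```

Run:
```python
from h import *
im=arm.get_image('scene')
cv2.imwrite('pics/c9.png',cv2.resize(im['frame'][230:400,290:510,::-1],(770,595),interpolation=cv2.INTER_CUBIC))
print([(r['conf'],np.array(r['centre'])*[640,480]) for r in arm.place_of('lever_grip',im)])
```

```text
[]
```

View pics/c9.png

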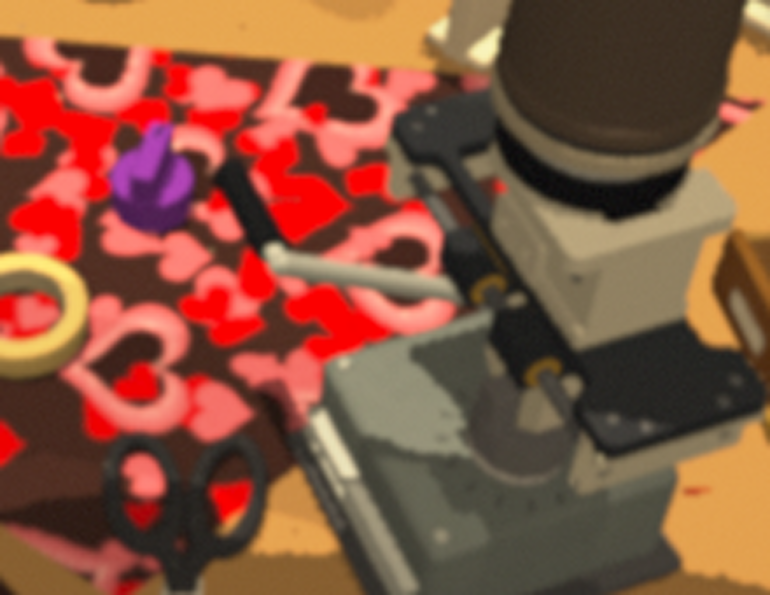

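The picture shows the knob down on the shaft at about (435,355), the lever back up and the other things undisturbed. The knob's underside is at about 86 mm, which is fully home, with a 26 N push held.

```bash
python3 -c "
from cell import arm
print(arm.sign_off())"
```

```text
the job is handed in; nothing more can be done
None
```

The job is handed in at about 30 s of the 58 s allowed: I pulled the lever to its stop and eased it back up, then fitted the grey knob onto the D-shaft. The arm is still holding it fully down against the collar with about 26 N.

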